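# Unload the drawer-front clamping jig

## Robot

A 6-joint arm with a two-finger parallel gripper is mounted at the origin on the work surface. World frame = base frame: x ahead of the robot, y to its left, z up, the work surface at z = 0. Lengths are in m, angles in rad, forces in N, time in s.
With the tool pointing down it reaches from about 0.275 to 0.875 m from the base axis. Payload 12.5 kg.
Tool frame: the origin (TCP) lies on the centre line of the jaws, within the pads' length; the fingertips stand 19 mm ahead of it and the grasp point (between the pads) is the TCP; z points along the fingers, y is the line along which they close (so a half turn about z gives the same grasp; the last joint's range is limited). The gripper opens to 85 mm and grips with 20 to 120 N. Pads are 22 mm wide; open, the fingers measure 114 mm over their backs; the gripper's body (76 mm by 85 mm) begins 54 mm behind the grasp point. The pads swing forward as they close: fully open they stand 13 mm farther back than shut.
Start: joints at [1.094, 0.351, 1.652, -0, 1.139, -0.085], TCP at [0.21, 0.508, 0.25] pointing down, gripper open.
Joint ranges: [-2.75, 2.75], [-0.79, 2.1], [0.01, 2.65], [-1.57, 4.71], [0.07, 3.14], [-2.87, 2.87]. Speed limits (rad/s): [2.22, 2.22, 2.79, 3.14, 3.14, 3.14].

## Interface

Orientations are given as a 3x3 rotation matrix whose columns are the frame's x, y, z axes.
In Python, from rig import monitor, get_image, job gives the robot as it stands.
- The arm moves only by the shell command python3 -m crank 'ROWS' [OPENING]. ROWS is text: rows parted by semicolons, each of 4 numbers parted by spaces: the shift along the tool's x, y, z in units of 40 mm (1.0 is 40 mm), then the turn about the tool's z in units of 6 degrees (1.0 is 6 degrees). In form: tx ty tz twist; .... A call has 1 to 12 rows; each row is the pose to reach, as a shift and turn from the pose commanded when the call began, along the tool's axes at that moment; what a row does not reach only later rows make up. A row lasts 1/10 s, in which the tool goes at most 50 mm and 8.59 degrees, less where a joint would pass 70% of its speed; a pose out of reach is approached as far as the arm can. A call with a gripper value outside its range is refused whole. OPENING is the opening, from 0 (shut) to 1 (fully open), set as the call begins (- or left out, the last holds). The fingers move at their own pace and stop on an object; the grip force is fixed at half the most. Time passes only in rows, so rows that repeat a pose let the fingers close. It gives the time, the measured TCP pose, the force, the opening and the grip force at its end, in the units of the state.
- monitor.get_obs(): the state, without advancing time (a new reading comes with each control period).
- get_image(name): name is "scene" or "side" or "wrist"; returns a dict with "frame" (384x512x3 uint8, blue, green, red), "depth" (384x512 float32, m along the optical axis (not along the pixel's ray), 0 where there is no reading), "vfov" (degrees; the focal length in pixels is half the picture's height over the tangent of half this angle, whatever the lens; pixels are square), "cx", "cy" (the principal point, pixels), "origin" and "attitude" of the camera in the world; the wrist camera has in their place "T_tool_cam" (4x4, takes a point from camera to tool coordinates, whose origin is the TCP and whose axes are the flange's). Camera axes: x right, y down, z forward; pixel columns grow to the right and rows downward; lengths in m; the calibration is good to about 2 mm. A picture is of the moment at which its call begins: read the wrist's pose just before it.
- job.sign_off(): hands the job in; it is judged then, once.
The state is a dict: "clock": time; "joints": joint angles; "qvel": joint speeds; "joint_torque": joint torques, N m; "tool_pos": TCP position; "ee_rot": TCP orientation; "wrist_force": force on the tool from outside, world axes, zero at the start; "ft_torque": the same for the moment, N m; "grip_width": finger opening in m; "finger_force": force on a finger pad.
Only numpy, scipy, OpenCV 4.12 (cv2) and the standard library are available. Lean on these libraries where they do the work, as an engineer would, in place of code of your own. Each camera call takes 0.05 s, during which the arm holds its last target. There are 200 camera calls.

## Task

The veneer repair has cured, so unload the jig. First slide the steel hold-down stop along its T-slot to the open end, lift it out and stand it upright on its foot in the middle of the square steel tray; then take the stack apart from the top, one piece at a time: the round weight onto the middle of the round cork mat, the pale wooden caul flat, centred and lengthwise on the grey felt, and last the dark drawer front flat, centred and lengthwise across the two bearers of the wooden rack. Set everything down without dropping it, and leave the glue bottle standing where it is.

Things in the scene. Friction and masses are not known exactly. Their poses are not given: they have to be found in the camera images.
- jig: fixed plywood board 250 x 110 x 12 mm, origin under its centre. Two bearers (tops z=29) carry the drawer front, centred near x=-40. Aluminium T-slot rail on y=0 from x=42 to the board's edge x=125: 41 wide, lip tops z=29, slot 12 wide, channel 31 wide, z=15 to 24. Open at the +x end, only table beyond: the stop can rise once its origin is past x=143.
- stop: dark steel stop in the T-slot, 0.22 kg. Origin under its foot's centre. Foot 36 x 28 x 6 mm, neck 9 wide to z=13, body 30 x 26 (x, y) from z=13 to 53, tongue 20 wide to x=-34 at z=33-43. Starts on the rail's lips at jig x=62-66, y=0, z=16, axes as the jig's, tongue over the drawer front's end. Slides freely, 1.5 mm side play. Stands on its foot. Grip across y.
- weight: round steel weight, top of the stack, resting on the caul. Origin at the centre of its underside. Disc 42 mm diameter, 28 mm high, with a knob 20 mm in diameter on top reaching z = 48. Loose, about 0.3 kg. Grip it round the disc.
- caul: pale hardwood block, 100 x 44 x 26 mm (x, y, z), origin at the centre of its underside. Lies on the drawer front, under the weight. Loose, about 0.09 kg.
- drawer_front: dark wooden board 160 x 60 x 18 mm (x, y, z) with two thin paler lines, origin at the centre of its underside. Bottom of the stack, on the jig's bearers, its underside 17 mm above the plywood. Loose, 0.13 kg. The stop's tongue overlaps its +x end by about 10 mm with 2 mm of air: it cannot rise until the stop has gone.
- tray: place for the stop: fixed square steel tray 100 x 100 mm, rim 10 mm high, walls 3 mm, floor 3 mm thick. Origin at the centre of its underside.
- cork_mat: place for the weight: fixed round cork mat, 84 mm diameter, 5 mm thick. Origin at the centre of its underside.
- felt: place for the caul: fixed grey felt rectangle 140 x 75 x 4 mm (x, y, z). Origin at the centre of its underside; its long side is x.
- rack: place for the drawer front: fixed pale wooden rack, a spine 130 x 30 x 8 mm along x under two cross bearers 14 mm wide and 80 mm long (y) at x = -55 and +55, their tops at z = 20. Origin at the centre of its underside. The drawer front lies lengthwise along x across both bearers.
- glue_bottle: bystander: yellow bottle with red cap, 44 mm diameter, 120 mm high, standing loose on the bench. Origin at the centre of its underside. Leave it where it is.
Things that resemble listed ones, but are neither listed nor needed, are in the scene too. What is shaped like the rack but pink is not meant. There is more than one size of the cork_mat; the one meant has the size given above.

How it is judged:
On the way, in this order (a step that is already met when the one before it is completed fails the run):
1. the stop stands released in the tray, and the drawer front still lies in the jig (horizontal distance between stop and tray below 0.018 m and z of stop in the frame of tray between -0.001 and 0.007 m and angle between stop's own z axis and vertical below 0.1 rad and contact force between the fingers and stop below 0.1 N and linear speed of stop below 0.02 m/s and angular speed of stop below 0.2 rad/s and z of drawer_front in the frame of jig below 0.036 m and distance of drawer_front from where it was at the start of the episode below 0.03 m), for 0.2 s.
2. then the weight stands released on the cork mat, the drawer front still in the jig (horizontal distance between weight and cork_mat below 0.015 m and z of weight in the frame of cork_mat between 0.001 and 0.009 m and angle between weight's own z axis and vertical below 0.1 rad and contact force between the fingers and weight below 0.1 N and linear speed of weight below 0.02 m/s and angular speed of weight below 0.2 rad/s and distance of drawer_front from where it was at the start of the episode below 0.03 m), for 0.2 s.
3. then the caul lies released on the felt, the drawer front still in the jig (horizontal distance between caul and felt below 0.015 m and z of caul in the frame of felt between 0 and 0.008 m and angle between caul's own z axis and vertical below 0.1 rad and contact force between the fingers and caul below 0.1 N and linear speed of caul below 0.02 m/s and angular speed of caul below 0.2 rad/s and angle between the x axis of caul and the x axis of felt, either way round below 0.2 rad and distance of drawer_front from where it was at the start of the episode below 0.03 m), for 0.2 s.
4. then the drawer front lies released on the rack (horizontal distance between drawer_front and rack below 0.015 m and z of drawer_front in the frame of rack between 0.016 and 0.024 m and angle between drawer_front's own z axis and vertical below 0.1 rad and contact force between the fingers and drawer_front below 0.1 N and linear speed of drawer_front below 0.02 m/s and angular speed of drawer_front below 0.2 rad/s and angle between the x axis of drawer_front and the x axis of rack, either way round below 0.2 rad), for 0.2 s.
At the end, for the whole second after the job is handed in: All released, at rest, level within 0.1 rad and at their place's height within 4 mm: stop on its foot within 18 mm of the tray's centre; weight, caul and drawer front within 15 mm of the centres of cork mat, felt and rack, the latter two lengthwise within 0.2 rad (all of step 4 and horizontal distance between stop and tray below 0.018 m and z of stop in the frame of tray between -0.001 and 0.007 m and angle between each of stop, weight, caul's own z axis and vertical below 0.1 rad and contact force between the fingers and stop below 0.1 N and linear speed of each of stop, weight, caul below 0.02 m/s and angular speed of each of stop, weight, caul below 0.2 rad/s and horizontal distance between weight and cork_mat below 0.015 m and z of weight in the frame of cork_mat between 0.001 and 0.009 m and contact force between the fingers and weight below 0.1 N and horizontal distance between caul and felt below 0.015 m and z of caul in the frame of felt between 0 and 0.008 m and contact force between the fingers and caul below 0.1 N and angle between the x axis of caul and the x axis of felt, either way round below 0.2 rad); the robot touches nothing.
It fails at once if one of the four parts falls freely (faster than 0.7 m/s, a drop of more than about 25 mm) ((contact force between each of the arm, the fingers and stop below 0.1 N and linear speed of stop above 0.7 m/s) or (contact force between each of the arm, the fingers and weight below 0.1 N and linear speed of weight above 0.7 m/s) or (contact force between each of the arm, the fingers and caul below 0.1 N and linear speed of caul above 0.7 m/s) or (contact force between each of the arm, the fingers and drawer_front below 0.1 N and linear speed of drawer_front above 0.7 m/s)).
It fails at once if the glue bottle is tipped (over 0.4 rad) or shifted by more than 30 mm (angle between glue_bottle's own z axis and vertical above 0.4 rad or distance of glue_bottle from where it was at the start of the episode above 0.03 m).
It also fails if it takes over 112 s, if anything falls off the work surface, if the arm or the gripper's body presses on something with over 40 N, if the wrist force passes 120 N, or if a joint passes its speed limit or range.

## Working session

There is one attempt and no reset: what is moved stays moved. The work goes in short steps, Python scripts to look and compute and a shell command to move; the robot and the scene stay as the last step left them, time stands still between calls to the robot, and variables do not carry over. Pictures are saved under pics/ and viewed, at most 14 in all, crops included, and the job is handed in when it is done.

```bash
ls; mkdir -p pics
cat > h.py <<'E'
import numpy as np, cv2
from rig import monitor, get_image, job
def cam(name):
    o=monitor.get_obs(); g=get_image(name)
    f=g["frame"].shape[0]/2/np.tan(np.radians(g["vfov"])/2)
    if name=="wrist":
        T=np.array(g["T_tool_cam"]); R=np.array(o["ee_rot"]); p=np.array(o["tool_pos"])
        Rc=R@T[:3,:3]; t=p+R@T[:3,3]
    else: Rc=np.array(g["attitude"]); t=np.array(g["origin"])
    return dict(im=g["frame"],d=g["depth"],f=f,cx=g["cx"],cy=g["cy"],R=Rc,t=t)
def ray(c,uv,z):
    uv=np.atleast_2d(np.float64(uv)); v=np.c_[(uv[:,0]-c["cx"])/c["f"],(uv[:,1]-c["cy"])/c["f"],np.ones(len(uv))]@c["R"].T
    return c["t"]+v*((z-c["t"][2])/v[:,2])[:,None]
def cloud(c):
    h,w=c["d"].shape; u,v=np.meshgrid(np.arange(w),np.arange(h)); d=c["d"]
    P=np.stack([(u-c["cx"])/c["f"]*d,(v-c["cy"])/c["f"]*d,d],-1)@c["R"].T+c["t"]
    P[d<=0]=np.nan; return P
E
python3 - <<'E'
from h import *
import pickle
for n in("scene","side","wrist"):
    c=cam(n); cv2.imwrite(f"pics/{n}0.png",c["im"]); pickle.dump(c,open(f"{n}0.pkl","wb")); print(n,c["t"].round(3),c["R"].round(2).tolist(),c["f"],c["cx"],c["cy"],(c["d"]>0).mean())
print(monitor.get_obs())
E
```

```text
pics
scene [ 1.074 -0.339  0.602] [[0.5, 0.5, -0.7], [0.87, -0.31, 0.39], [-0.02, -0.81, -0.59]] 347.7440122802324 257.75314650474616 192.94631763673033 0.9961649576822916
side [ 0.135 -0.854  0.647] [[0.93, -0.2, 0.31], [-0.37, -0.49, 0.79], [-0.0, -0.85, -0.53]] 378.9291361863017 255.18829698481292 189.47402664349607 0.9958140055338541
wrist [0.144 0.535 0.374] [[0.38, 0.89, 0.26], [0.92, -0.37, -0.11], [-0.0, 0.28, -0.96]] 317.8888282577208 258.4034143095026 188.50611589189748 0.9961293538411459
{'clock': 0.15, 'joints': array([ 1.09441291e+00,  3.51104283e-01,  1.65225152e+00,  7.72513768e-06,
        1.13913658e+00, -8.46326808e-02]), 'qvel': array([-3.60569725e-05, -1.63276030e-03, -1.72277672e-03, -4.74278783e-04,
        1.58471698e-04, -7.62941494e-04]), 'joint_torque': array([ 2.71543267e-04, -5.06253576e+01, -2.91501850e+01, -6.57481928e-05,
        3.36951962e-03,  1.34450130e-05]), 'tool_pos': array([0.20987665, 0.50812617, 0.2498963 ]), 'ee_rot': array([[-9.24240781e-01,  3.81809905e-01, -4.18821108e-04],
       [ 3.81810126e-01,  9.24240441e-01, -7.96332226e-04],
       [ 8.30438741e-05, -8.95912859e-04, -9.99999595e-01]]), 'wrist_force': array([-0.82471116, -0.30382827, -1.01344102]), 'ft_torque': array([-0.03965314, -0.00932728,  0.00324727]), 'finger_force': 0.0, 'grip_width': 0.08533674516911816}
```

View pics/scene0.png

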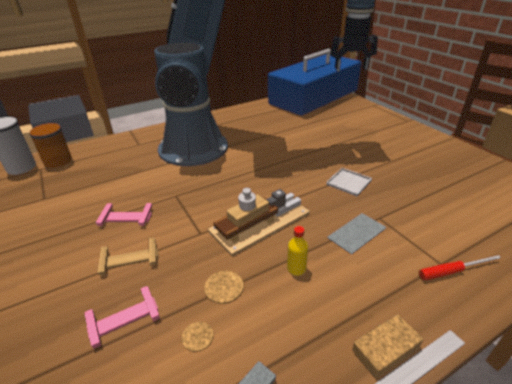

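View pics/side0.png

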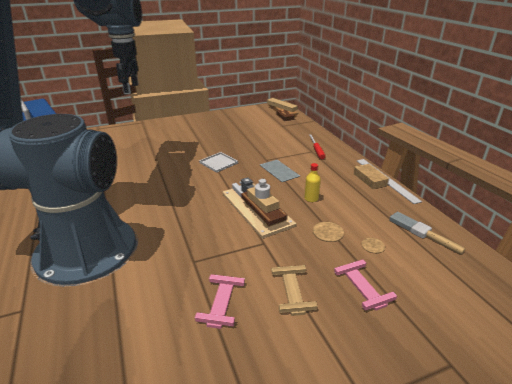

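The scene view has the jig and stack at (258,220), tray (350,181), felt (358,233), bottle (298,253), corks at (224,287) large and (198,336) small, the pale rack (128,257), and pink decoys at (125,215) and (121,317). The side view shows the same layout: rack (293,290), large cork (328,232), jig (258,207), tray (219,161), felt (280,170).

Run:
```python
from h import *
import pickle
S=pickle.load(open("scene0.pkl","rb"));D=pickle.load(open("side0.pkl","rb"))
ps=dict(jig=(258,220),tray=(350,181),felt=(358,233),bottle=(298,272),cork=(224,287),cork2=(198,336),rack=(128,257),pink=(125,215),pink2=(121,317))
pd=dict(jig=(258,207),tray=(219,161),felt=(280,170),bottle=(313,199),cork=(328,232),cork2=(374,246),rack=(293,290),pink=(222,300),pink2=(365,284))
cs,cd=cloud(S),cloud(D)
for k in ps:
  print(k,ray(S,ps[k],0.0)[0].round(3),ray(D,pd[k],0)[0].round(3),cs[ps[k][1],ps[k][0]].round(3),cd[pd[k][1],pd[k][0]].round(3))
```

```text
jig [0.463 0.001 0.   ] [0.485 0.008 0.   ] [ 0.503 -0.021  0.04 ] [ 0.459 -0.055  0.047]
tray [0.451 0.331 0.   ] [0.463 0.333 0.   ] [0.455 0.328 0.003] [0.461 0.325 0.004]
felt [0.636 0.191 0.   ] [0.641 0.189 0.   ] [0.64  0.186 0.005] [0.64  0.188 0.001]
bottle [ 0.662 -0.011  0.   ] [ 0.658 -0.015  0.   ] [ 0.67  -0.018  0.012] [ 0.65  -0.028  0.01 ]
cork [ 0.615 -0.171  0.   ] [ 0.617 -0.173  0.   ] [ 0.619 -0.173  0.006] [ 0.613 -0.178  0.005]
cork2 [ 0.693 -0.262  0.   ] [ 0.697 -0.268  0.   ] [ 0.695 -0.263  0.003] [ 0.694 -0.27   0.003]
rack [ 0.419 -0.328  0.   ] [ 0.435 -0.325  0.   ] [ 0.428 -0.328  0.009] [ 0.432 -0.331  0.007]
pink [ 0.256 -0.298  0.   ] [ 0.278 -0.293  0.   ] [ 0.268 -0.299  0.009] [ 0.276 -0.298  0.006]
pink2 [ 0.576 -0.379  0.   ] [ 0.596 -0.37   0.   ] [ 0.584 -0.378  0.009] [ 0.591 -0.375  0.007]
```

```bash
R="-10.4 -8.1 -1.5 0"; python3 -m crank '-10.4 -8.1 -1.5 0;-10.4 -8.1 -1.5 0;-10.4 -8.1 -1.5 0;-10.4 -8.1 -1.5 0;-10.4 -8.1 -1.5 0;-10.4 -8.1 -1.5 0;-10.4 -8.1 -1.5 0;-10.4 -8.1 -1.5 0;-10.4 -8.1 -1.5 0;-10.4 -8.1 -1.5 0;-10.4 -8.1 -1.5 0;-10.4 -8.1 -1.5 0' 1
python3 -m crank '0 0 0 0;0 0 0 0;0 0 0 0;0 0 0 0'
python3 - <<'E'
from h import *
import pickle
c=cam("wrist"); cv2.imwrite("pics/w1.png",c["im"]); pickle.dump(c,open("w1.pkl","wb"))
E
```

```text
clock: 1.35
tool_pos: [0.4721, 0.0472, 0.3104]
ee_rot: [[-0.923, 0.385, 0.001], [0.385, 0.923, -0.001], [-0.001, -0.0, -1.0]]
wrist_force: [-0.2, 0.5, -0.4]
grip_width: 0.0854
finger_force: 0.0
clock: 1.75
tool_pos: [0.4704, 0.0508, 0.3103]
ee_rot: [[-0.925, 0.381, 0.0], [0.381, 0.925, 0.0], [-0.0, 0.0, -1.0]]
wrist_force: [1.2, 0.2, -0.4]
grip_width: 0.0854
finger_force: 0.0
```

View pics/w1.png

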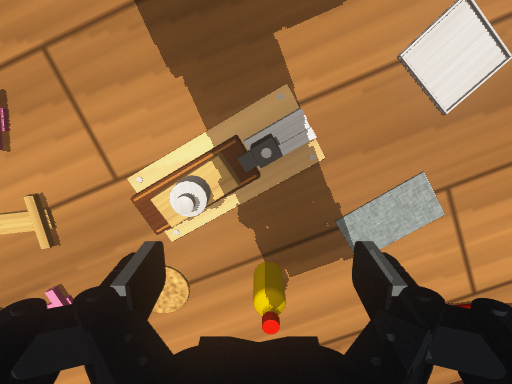

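The wrist view shows the jig at (228,163), with the stop (263,152) in the rail to the right and up. The weight is at (188,196) on the caul. The tray is at (455,55), the felt at (392,212) and the bottle at (268,295). The large cork (170,290) is partly hidden by a finger, and the rack (20,220) is cut off.

Run:
```python
from h import *
import pickle
c=pickle.load(open("w1.pkl","rb")); P=cloud(c); Z=P[...,2]
hsv=cv2.cvtColor(c["im"],cv2.COLOR_BGR2HSV)
roi=np.zeros(Z.shape,bool); roi[80:250,110:335]=1
t=roi&(abs(Z)<.004); print("table z",np.median(Z[t]))
hist,e=np.histogram(Z[roi],np.arange(-.005,.13,.003)); print([(round(a,3),int(h)) for a,h in zip(e,hist)])
def rect(n,lo,hi,box=None,extra=None):
    m=(Z>lo)&(Z<hi)&roi
    if box: b=np.zeros_like(m); b[box[1]:box[3],box[0]:box[2]]=1; m&=b
    if extra is not None: m&=extra
    m=cv2.morphologyEx(m.astype(np.uint8),cv2.MORPH_OPEN,np.ones((3,3)))
    cnt=max(cv2.findContours(m,cv2.RETR_EXTERNAL,cv2.CHAIN_APPROX_NONE)[0],key=cv2.contourArea)
    z=np.median(Z[m>0]); q=ray(c,cnt[:,0],z)
    r=cv2.minAreaRect((q[:,:2]*1000).astype(np.float32)); print(n,"z",z.round(4),"n",m.sum(),"rect",[np.round(x,1) for x in r])
rect("board",.008,.016); rect("rail",.025,.0335,(240,90,335,190)); rect("drawer",.042,.052); rect("caul",.068,.078,(140,150,225,230)); rect("disc",.096,.106); rect("knob",.114,.128)
rect("stoptop",.064,.075,(235,125,290,175)); rect("tongue",.053,.0635,(235,125,290,175))
```

```text
table z 0.0002480013753347332
[(np.float64(-0.005), 59), (np.float64(-0.002), 18758), (np.float64(0.001), 4083), (np.float64(0.004), 4), (np.float64(0.007), 19), (np.float64(0.01), 5630), (np.float64(0.013), 1524), (np.float64(0.016), 73), (np.float64(0.019), 20), (np.float64(0.022), 35), (np.float64(0.025), 97), (np.float64(0.028), 1002), (np.float64(0.031), 37), (np.float64(0.034), 38), (np.float64(0.037), 28), (np.float64(0.04), 41), (np.float64(0.043), 209), (np.float64(0.046), 2109), (np.float64(0.049), 78), (np.float64(0.052), 43), (np.float64(0.055), 56), (np.float64(0.058), 279), (np.float64(0.061), 48), (np.float64(0.064), 38), (np.float64(0.067), 496), (np.float64(0.07), 857), (np.float64(0.073), 971), (np.float64(0.076), 24), (np.float64(0.079), 28), (np.float64(0.082), 23), (np.float64(0.085), 28), (np.float64(0.088), 29), (np.float64(0.091), 30), (np.float64(0.094), 33), (np.float64(0.097), 58), (np.float64(0.1), 704), (np.float64(0.103), 5), (np.float64(0.106), 0), (np.float64(0.109), 7), (np.float64(0.112), 18), (np.float64(0.115), 21), (np.float64(0.118), 193), (np.float64(0.121), 76), (np.float64(0.124), 0)]
board z 0.0123 n 6974 rect [array([437.2,  -4.4]), array([ 35.8, 249.3]), np.float64(7.4)]
rail z 0.0292 n 1089 rect [array([449.9,  81.1]), array([14.9, 82.6]), np.float64(7.4)]
drawer z 0.0472 n 2304 rect [array([476.1, -39.2]), array([ 60. , 159.6]), np.float64(7.7)]
caul z 0.0732 n 1471 rect [array([471.6,  -5.8]), array([44.2, 41.9]), np.float64(9.6)]
disc z 0.1011 n 748 rect [array([474.8, -33.7]), array([41. , 40.7]), np.float64(33.2)]
knob z 0.1204 n 292 rect [array([475.3, -34.5]), array([19.8, 20.2]), np.float64(64.4)]
stoptop z 0.0692 n 577 rect [array([465.6,  62.2]), array([26.2, 29.9]), np.float64(7.4)]
tongue z 0.0593 n 256 rect [array([468.8,  37.4]), array([20.8, 18. ]), np.float64(7.2)]
```

Run:
```python
from h import *
import pickle
w=pickle.load(open("w1.pkl","rb"));S=pickle.load(open("scene0.pkl","rb"));D=pickle.load(open("side0.pkl","rb"))
def meas(n,c,seed,z,r=75,tol=None,lo=None,hi=None):
    P=cloud(c); hsv=cv2.cvtColor(c["im"],cv2.COLOR_BGR2HSV).astype(int)
    if lo is not None: m=((hsv>=lo)&(hsv<=hi)).all(-1)
    else: m=(P[...,2]>tol[0])&(P[...,2]<tol[1])
    b=np.zeros_like(m); b[max(0,seed[1]-r):seed[1]+r,max(0,seed[0]-r):seed[0]+r]=1; m=(m&b).astype(np.uint8)
    m=cv2.morphologyEx(m,cv2.MORPH_CLOSE,np.ones((3,3)))
    cs=cv2.findContours(m,cv2.RETR_EXTERNAL,cv2.CHAIN_APPROX_NONE)[0]
    cnt=max(cs,key=cv2.contourArea); mm=cv2.drawContours(np.zeros_like(m),[cnt],0,1,-1)>0
    q=ray(c,cnt[:,0],z); rc=cv2.minAreaRect((q[:,:2]*1000).astype(np.float32))
    print(n,"px",seed,"hsv",hsv[seed[1],seed[0]],"zmed",np.nanmedian(P[mm][:,2]).round(4),[np.round(x,1) for x in rc])
g=((0,0,60),(180,70,255))
meas("tray w",w,(455,55),.010,70,None,*g); meas("felt w",w,(392,212),.004,60,None,*g)
meas("tray s",S,(350,181),.010,35,None,*g); meas("felt s",S,(358,233),.004,40,None,*g)
meas("tray d",D,(219,161),.010,30,None,*g); meas("felt d",D,(280,170),.004,30,None,*g)
for c,n,sd,r in((S,"cork s",(224,287),30),(D,"cork d",(328,232),22)):
    h=cv2.cvtColor(c["im"],cv2.COLOR_BGR2HSV); print(h[sd[1]-3:sd[1]+4,sd[0]-3:sd[0]+4].reshape(-1,3).mean(0),h[sd[1]+r-3,sd[0]])
    meas(n,c,sd,.005,r+6,(.0025,.02))
for c,n,sd in((S,"rack s",(128,257)),(D,"rack d",(293,290))):
    meas(n,c,sd,.02,38,(.0045,.03))
    P=cloud(c); b=P[sd[1]-38:sd[1]+38,sd[0]-38:sd[0]+38].reshape(-1,3); t=b[(b[:,2]>.0165)&(b[:,2]<.03)]
    lab=cv2.kmeans((t[:,:2]*1000).astype(np.float32),2,None,(3,50,.1),5,0)
    print(np.median(t[:,2]),lab[2].round(1), [np.round(x,1).tolist() if np.ndim(x) else x for k in(0,1) for x in cv2.minAreaRect((t[lab[1][:,0]==k][:,:2]*1000).astype(np.float32))])
from h import monitor; print(monitor.get_obs()["joints"])
```

```text
tray w px (455, 55) hsv [ 18  14 231] zmed 0.0036 [array([453.3, 321.4]), array([101.4, 103.3]), np.float64(22.0)]
felt w px (392, 212) hsv [ 60   8 166] zmed 0.0044 [array([655.6, 193.2]), array([121.7, 139. ]), np.float64(9.9)]
tray s px (350, 181) hsv [ 12  16 205] zmed 0.0047 [array([457.4, 318.1]), array([104.2, 111.9]), np.float64(22.0)]
felt s px (358, 233) hsv [ 90   2 136] zmed 0.0049 [array([634.1, 187.6]), array([ 76.7, 143.5]), np.float64(10.0)]
tray d px (219, 161) hsv [ 17   9 204] zmed 0.0024 [array([454.3, 313.8]), array([110.1, 115.5]), np.float64(22.0)]
felt d px (280, 170) hsv [ 85  11 143] zmed 0.0027 [array([635. , 184.5]), array([ 78.6, 144.8]), np.float64(9.8)]
[ 16.3877551  141.32653061 198.81632653] [ 15 147 165]
cork s px (224, 287) hsv [ 17 138 220] zmed 0.0058 [array([ 607.2, -172.6]), array([ 88.3, 115.9]), np.float64(88.6)]
[ 16.65306122 118.20408163 183.06122449] [ 14 123 156]
cork d px (328, 232) hsv [ 17 116 191] zmed 0.0037 [array([ 615.4, -173.6]), array([82.7, 80.3]), np.float64(57.2)]
rack s px (128, 257) hsv [ 17 128 222] zmed 0.0104 [array([ 433.1, -326.5]), array([129.4,  90.1]), np.float64(74.4)]
0.021046501396296602 [[ 390.1 -365.8]
 [ 478.6 -288.7]] [[368.4, -359.0], [123.6, 180.4], 57.833473205566406, [485.9, -291.3], [20.3, 172.4], 67.91520690917969]
rack d px (293, 290) hsv [ 18 114 211] zmed 0.011 [array([ 428.8, -335.7]), array([138. ,  81.1]), np.float64(74.3)]
0.018749267060945596 [[ 446.7 -275.7]
 [ 416.6 -381.4]] [[447.1, -275.1], [16.2, 79.7], 73.42522430419922, [417.3, -381.0], [17.0, 79.6], 74.79287719726562]
[ 8.78895329e-03  1.47895569e-01  1.76311458e+00 -1.47856511e-05
  1.23056323e+00 -1.17134399e+00]
```

What could be taken for the things I want:
- **Rack:** the pale one at scene (128,257). Rejected are the pink ones at (125,215) and (121,317).
- **Cork:** the 84 mm one at (224,287). Rejected is the small one at (198,336).
- **Felt:** (358,233), which measures 140x75. Rejected is the grey scrap or tool blade at (258,375).
- **Tray:** (350,181), the only one.
- **Stop:** wrist (263,152), the only one on the rail, with the weight at (188,196).

I'll move above the stop and check it in a crop.

```bash
python3 -m crank '.22 .22 0 10.03;.22 .22 0 10.03;.22 .22 0 10.03;.22 .22 0 10.03;.22 .22 0 10.03;.22 .22 0 10.03;.22 .22 0 10.03;.22 .22 0 10.03;.22 .22 2 10.03;.22 .22 4 10.03;.22 .22 4 10.03;.22 .22 4 10.03' 1
python3 -m crank '0 0 0 0;0 0 0 0;0 0 0 0'
python3 - <<'E'
from h import *
import pickle
c=cam("wrist"); pickle.dump(c,open("w2.pkl","wb"))
im=c["im"]
P=cloud(c); Z=P[...,2]
m=((Z>.0655)&(Z<.073)).astype(np.uint8); m[:, :]&=1
m=cv2.morphologyEx(m,cv2.MORPH_OPEN,np.ones((3,3)))
for k in cv2.findContours(m,cv2.RETR_EXTERNAL,cv2.CHAIN_APPROX_NONE)[0]:
    if cv2.contourArea(k)>300:
        z=np.median(Z[m>0]); r=cv2.minAreaRect((ray(c,k[:,0],.069)[:,:2]*1000).astype(np.float32)); print(k[:,0].mean(0),[np.round(x,1) for x in r])
m=((Z>.026)&(Z<.032)).astype(np.uint8);m=cv2.morphologyEx(m,cv2.MORPH_OPEN,np.ones((3,3)))
for k in cv2.findContours(m,cv2.RETR_EXTERNAL,cv2.CHAIN_APPROX_NONE)[0]:
    if cv2.contourArea(k)>300:
        r=cv2.minAreaRect((ray(c,k[:,0],.029)[:,:2]*1000).astype(np.float32)); print("lip",k[:,0].mean(0),[np.round(x,1) for x in r])
cv2.imwrite("pics/w2.png",im)
E
```

```text
clock: 3.0
tool_pos: [0.4634, 0.0616, 0.1463]
ee_rot: [[-0.133, 0.991, -0.008], [0.991, 0.133, -0.0], [0.001, -0.008, -1.0]]
wrist_force: [-0.1, 0.0, 1.7]
grip_width: 0.0856
finger_force: 0.0
clock: 3.3
tool_pos: [0.4673, 0.0616, 0.1525]
ee_rot: [[-0.129, 0.992, 0.004], [0.992, 0.129, 0.0], [-0.0, 0.004, -1.0]]
wrist_force: [-0.3, 0.1, 0.8]
grip_width: 0.0853
finger_force: 0.0
[256.66037736 201.85534591] [array([465.9,  62.6]), array([25.8, 29.7]), np.float64(7.4)]
lip [275.45454545 156.9338843 ] [array([476.8,  84.9]), array([14. , 82.6]), np.float64(7.8)]
lip [237.75847458 156.64830508] [array([450.2,  81.4]), array([14.5, 82.5]), np.float64(7.4)]
```

View pics/w2.png

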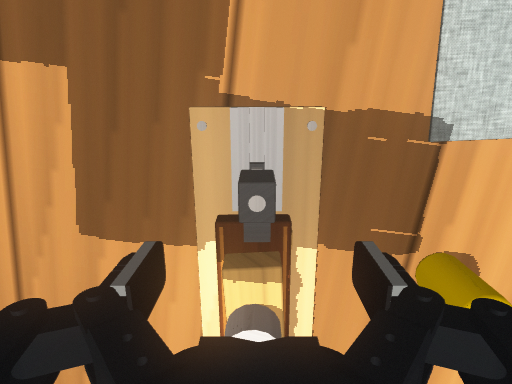

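The crop view shows the stop centred at (257,203) with its tongue toward the drawer end at (257,240). The rail lips run straight up to the open end at (257,107). The bottle is clear at (455,280). This is the right object, so I'll descend and grip.

```bash
python3 -m crank '.03 -.03 1 0;.03 -.03 2 0;.03 -.03 2.45 0;.03 -.03 2.45 0;.03 -.03 2.45 0;.03 -.03 2.45 0' 1
python3 -m crank '0 0 0 0;0 0 0 0;0 0 0 0;0 0 0 0;0 0 0 0;0 0 0 0;0 0 0 0;0 0 0 0' 0
```

```text
clock: 3.95
tool_pos: [0.4657, 0.0626, 0.0539]
ee_rot: [[-0.128, 0.992, 0.003], [0.992, 0.128, 0.0], [-0.0, 0.003, -1.0]]
wrist_force: [-0.4, -0.2, -0.1]
grip_width: 0.0855
finger_force: 0.0
clock: 4.75
tool_pos: [0.4648, 0.0626, 0.0527]
ee_rot: [[-0.128, 0.992, 0.0], [0.992, 0.128, -0.0], [-0.0, 0.0, -1.0]]
wrist_force: [-1.4, -0.0, 6.2]
grip_width: 0.0254
finger_force: 58.9
```

```bash
python3 -m crank '.2 0 0 0;.4 0 0 0;.6 0 0 0;.8 0 0 0;1 0 0 0;1.2 0 0 0;1.4 0 0 0;1.6 0 0 0;1.8 0 0 0;2 0 0 0;2.2 0 0 0;2.3 0 0 0'
python3 -m crank '0 0 0 0;0 0 0 0;0 0 0 0'
python3 - <<'E'
from h import *
c=cam("wrist");P=cloud(c);Z=P[...,2]
cv2.imwrite("pics/w3.png",c["im"])
E
```

```text
clock: 5.95
tool_pos: [0.4523, 0.1546, 0.052]
ee_rot: [[-0.129, 0.992, -0.001], [0.992, 0.129, -0.0], [0.0, -0.001, -1.0]]
wrist_force: [0.7, -1.2, -2.1]
grip_width: 0.0255
finger_force: 58.9
clock: 6.25
tool_pos: [0.4528, 0.1536, 0.0522]
ee_rot: [[-0.128, 0.992, -0.0], [0.992, 0.128, -0.0], [-0.0, -0.0, -1.0]]
wrist_force: [0.2, 0.0, -1.3]
grip_width: 0.0252
finger_force: 58.9
```

View pics/w3.png

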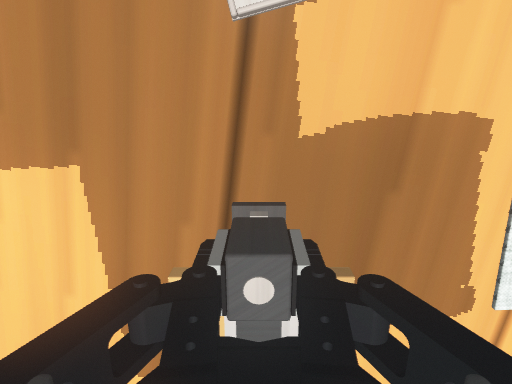

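Stop gripped upright at (259,290), clear of the rail; tray edge at (270,5).

```bash
python3 -m crank '0 0 -.3 0;0 0 -.6 0;0 0 -1 0;.6 .08 -1 0;1.4 .18 -1 0;2.3 .3 -1 0;3.2 .42 -1 0;3.8 .5 -1 0;4.16 .55 -1 0;4.16 .55 -1 0;4.16 .55 -1 0;4.16 .55 -1 0'
python3 - <<'E'
from h import *
c=cam("wrist");P=cloud(c);Z=P[...,2]
hsv=cv2.cvtColor(c["im"],cv2.COLOR_BGR2HSV)
m=((hsv[...,1]<60)&(Z>-.001)&(Z<.015)&(hsv[...,2]>90)).astype(np.uint8)
m=cv2.morphologyEx(m,cv2.MORPH_CLOSE,np.ones((3,3)))
k=max(cv2.findContours(m,0,1)[0],key=cv2.contourArea); q=ray(c,k[:,0],.01)[:,:2]*1000
print(k[:,0].min(0),k[:,0].max(0),[np.round(x,1) for x in cv2.minAreaRect(q.astype(np.float32))])
# held stop: lowest points near fingers
print(monitor.get_obs()["tool_pos"],monitor.get_obs()["grip_width"])
s=cam("scene");P=cloud(s);t=monitor.get_obs()["tool_pos"];b=(np.abs(P[...,:2]-t[:2])<.05).all(-1);print(np.nanpercentile(P[b][:,2],[50,80]))
cv2.imwrite("pics/s4.png",np.hstack([cv2.resize(s["im"][100:228,270:440],(400,300)),cv2.resize(c["im"],(400,300))]))
E
```

```text
clock: 7.5
tool_pos: [0.4534, 0.3206, 0.0925]
ee_rot: [[-0.127, 0.992, -0.0], [0.992, 0.127, -0.0], [-0.0, -0.0, -1.0]]
wrist_force: [0.0, 0.3, -2.6]
grip_width: 0.0252
finger_force: 59.2
[168 109] [344 253] [array([453.6, 323.7]), array([ 99.6, 100.1]), np.float64(21.8)]
[0.45340976 0.32062908 0.09241613] 0.025249280871476865
[0.21398315 0.36676596]
```

View pics/s4.png

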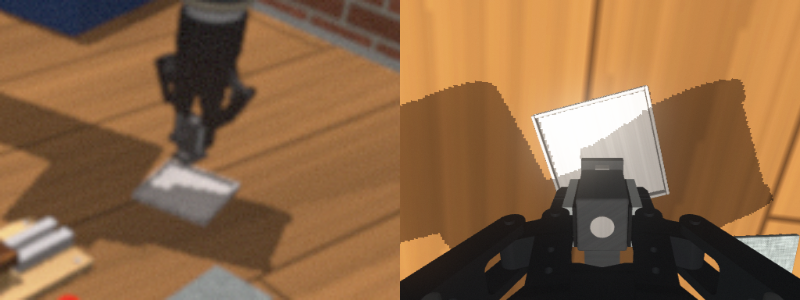

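Stop held over the tray; the tray measures 100x100, centred on (0.4536,0.3225). I'll lower slowly.

```bash
python3 -m crank '.04 0 .4 0;.04 0 .8 0;.04 0 1.1 0;.04 0 1.2 0;.04 0 1.25 0;.04 0 1.28 0;.04 0 1.28 0;.04 0 1.28 0'
```

```text
clock: 8.4
tool_pos: [0.4533, 0.3234, 0.0415]
ee_rot: [[-0.128, 0.992, 0.001], [0.992, 0.128, 0.0], [0.0, 0.001, -1.0]]
wrist_force: [-0.3, -0.3, -2.2]
grip_width: 0.0253
finger_force: 59.2
```

```bash
python3 -m crank '0 0 .03 0;0 0 .05 0;0 0 .05 0;0 0 .05 0'
```

```text
clock: 8.8
tool_pos: [0.4532, 0.3233, 0.0397]
ee_rot: [[-0.128, 0.992, 0.0], [0.992, 0.128, 0.0], [0.0, 0.0, -1.0]]
wrist_force: [-2.2, -0.7, 5.3]
grip_width: 0.0252
finger_force: 60.1
```

Contact at the expected height. Release, then rise.

```bash
python3 -m crank '0 0 0 0;0 0 0 0;0 0 0 0;0 0 0 0;0 0 0 0;0 0 0 0;0 0 0 0' 1
python3 -m crank '0 0 -1 0;0 0 -2 0;0 0 -3 0;0 0 -4 0;0 0 -4 0;0 0 -4 0'
python3 - <<'E'
from h import *
c=cam("wrist");Z=cloud(c)[...,2]
m=((Z>.052)&(Z<.06)).astype(np.uint8); m[260:]=0; m=cv2.morphologyEx(m,cv2.MORPH_OPEN,np.ones((3,3)))
k=max(cv2.findContours(m,0,1)[0],key=cv2.contourArea); q=ray(c,k[:,0],.056)[:,:2]*1000
print(np.median(Z[m>0]),[np.round(x,1) for x in cv2.minAreaRect(q.astype(np.float32))])
o=monitor.get_obs();print(o["joints"].round(2),o["tool_pos"])
E
```

```text
clock: 9.5
tool_pos: [0.4531, 0.3232, 0.0391]
ee_rot: [[-0.128, 0.992, -0.0], [0.992, 0.128, -0.0], [-0.0, -0.0, -1.0]]
wrist_force: [-0.7, 0.6, -0.2]
grip_width: 0.0853
finger_force: 0.0
clock: 10.1
tool_pos: [0.4532, 0.3233, 0.1996]
ee_rot: [[-0.128, 0.992, 0.001], [0.992, 0.128, 0.001], [0.001, 0.001, -1.0]]
wrist_force: [1.0, 0.6, -1.4]
grip_width: 0.0853
finger_force: 0.0
0.05624817939591081 [array([453.2, 323.3]), array([25.5, 28.8]), np.float64(7.4)]
[ 0.54  0.42  1.69 -0.    1.03  0.41] [0.4527673  0.32302597 0.19849556]
```

Stop stands at (453.2,323.3) with its top at 56 mm. On to the weight.

```bash
python3 -m crank '-8.92 -.6 -1.2 0;-8.92 -.6 -1.2 0;-8.92 -.6 -1.2 0;-8.92 -.6 -1.2 0;-8.92 -.6 -1.2 0;-8.92 -.6 -1.2 0;-8.92 -.6 -1.2 0;-8.92 -.6 -1.2 0;-8.92 -.6 -1.2 0;-8.92 -.6 -1.2 0;-8.92 -.6 -1.2 0;-8.92 -.6 -1.2 0' 1
cat > m.py <<'E'
from h import *
def top(c,lo,hi,z,vmax=384,minA=150):
    Z=cloud(c)[...,2]; m=((Z>lo)&(Z<hi)).astype(np.uint8); m[vmax:]=0; m=cv2.morphologyEx(m,cv2.MORPH_OPEN,np.ones((3,3)))
    for k in cv2.findContours(m,0,1)[0]:
        if cv2.contourArea(k)>minA:
            mm=cv2.drawContours(np.zeros_like(m),[k],0,1,-1)&m; q=(ray(c,k[:,0],z)[:,:2]*1000).astype(np.float32)
            print((lo,hi),"px",k[:,0].mean(0).round(),"z",np.median(Z[mm>0]).round(4),[np.round(x,1) for x in cv2.minAreaRect(q)],"circ",np.round(cv2.minEnclosingCircle(q)[0],1))
E
python3 - <<'E'
from m import *
c=cam("wrist"); cv2.imwrite("pics/w5.png",c["im"])
top(c,.097,.106,.101); top(c,.115,.127,.121); top(c,.069,.0775,.073); top(c,.0435,.0515,.047)
print(monitor.get_obs()["tool_pos"])
E
```

```text
clock: 11.35
tool_pos: [0.4749, -0.0325, 0.2467]
ee_rot: [[-0.13, 0.992, -0.001], [0.992, 0.13, 0.0], [0.0, -0.001, -1.0]]
wrist_force: [0.1, 0.8, 0.1]
grip_width: 0.0856
finger_force: 0.0
(0.097, 0.106) px [259. 183.] z 0.1012 [array([475.6, -35.5]), array([40.6, 41. ]), np.float64(7.5)] circ [475.6 -35.1]
(0.115, 0.127) px [259. 189.] z 0.1205 [array([475.8, -34.8]), array([18.9, 19.6]), np.float64(7.5)] circ [475.7 -34.6]
(0.115, 0.127) px [475. 184.] z 0.12 [array([649.3,  -7.7]), array([23. , 21.1]), np.float64(7.5)] circ [649.2  -7. ]
(0.069, 0.0775) px [265. 210.] z 0.0731 [array([483.1, -66.2]), array([43.7, 35.2]), np.float64(10.3)] circ [483.2 -65.4]
(0.069, 0.0775) px [432. 166.] z 0.0739 [array([638.6,  -5.2]), array([42.7, 20.4]), np.float64(76.8)] circ [646.7  -7.1]
(0.069, 0.0775) px [261. 145.] z 0.0732 [array([472.6,  -8.9]), array([43.7, 47.4]), np.float64(10.5)] circ [472.7  -9.7]
(0.0435, 0.0515) px [259. 170.] z 0.0472 [array([476.6, -39.4]), array([ 59.7, 158.7]), np.float64(7.8)] circ [476.7 -39.5]
[ 0.47498337 -0.03266231  0.24685942]
```

View pics/w5.png

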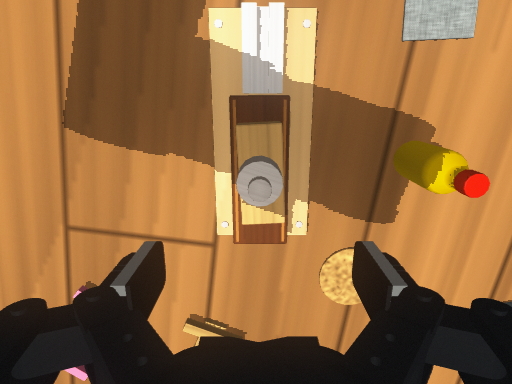

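The weight is at (259,183), and the caul sticks out on both sides of it. The bottle (445,170) is well clear of the fingers. Descend to the disc, staying above the caul's top.

```bash
python3 -m crank '-.06 .01 1 0;-.06 .01 2 0;-.06 .01 3 0;-.06 .01 3.6 0;-.06 .01 3.78 0;-.06 .01 3.78 0;-.06 .01 3.78 0'
python3 -m crank '0 0 0 0;0 0 0 0;0 0 0 0;0 0 0 0;0 0 0 0;0 0 0 0;0 0 0 0;0 0 0 0' 0
```

```text
clock: 12.1
tool_pos: [0.4765, -0.0359, 0.097]
ee_rot: [[-0.129, 0.992, 0.002], [0.992, 0.129, -0.0], [-0.001, 0.002, -1.0]]
wrist_force: [-0.1, -0.2, -0.0]
grip_width: 0.0855
finger_force: 0.0
clock: 12.9
tool_pos: [0.4761, -0.0361, 0.0968]
ee_rot: [[-0.128, 0.992, 0.001], [0.992, 0.128, -0.0], [-0.0, 0.001, -1.0]]
wrist_force: [-4.1, 0.5, 10.2]
grip_width: 0.0392
finger_force: 59.2
```

```bash
python3 -m crank '0 0 -.1 0;0 0 -.2 0;0 0 -.4 0;0 0 -.7 0;0 0 -1 0;0 0 -1.5 0;0 0 -2 0;0 0 -2 0;0 0 -2 0'
python3 - <<'E'
from m import *
c=cam("wrist"); cv2.imwrite("pics/w6.png",c["im"])
top(c,.069,.0775,.073); top(c,.0435,.0515,.047); t=monitor.get_obs()["tool_pos"];print(t)
top(c,t[2]+.0,t[2]+.01,t[2]+.005)
top(c,t[2]+.02,t[2]+.03,t[2]+.025)
E
```

```text
clock: 13.8
tool_pos: [0.4757, -0.036, 0.1761]
ee_rot: [[-0.128, 0.992, 0.001], [0.992, 0.128, -0.0], [-0.0, 0.001, -1.0]]
wrist_force: [-0.7, 0.5, -3.6]
grip_width: 0.039
finger_force: 60.8
(0.069, 0.0775) px [482. 180.] z 0.074 [array([638.7,  -5.2]), array([42.5, 22. ]), np.float64(76.0)] circ [646.9  -7.2]
(0.069, 0.0775) px [260. 168.] z 0.0732 [array([474.3, -18.7]), array([43.7, 67.3]), np.float64(10.4)] circ [475.  -18.8]
(0.0435, 0.0515) px [460. 164.] z 0.0474 [array([635. ,   2.8]), array([27.1,  8. ]), np.float64(55.6)] circ [636.5   1.8]
(0.0435, 0.0515) px [259. 148.] z 0.0472 [array([473. , -12.8]), array([ 59.6, 104.5]), np.float64(7.7)] circ [473.2 -13.1]
[ 0.47541517 -0.03596524  0.17545755]
(np.float64(0.1754575534945534), np.float64(0.1854575534945534)) px [252. 260.] z 0.1804 [array([471.4, -32.8]), array([60.1, 38. ]), np.float64(7.4)] circ [470.8 -28.8]
(np.float64(0.19545755349455338), np.float64(0.20545755349455339)) px [258. 293.] z 0.1996 [array([475.1, -33.6]), array([19.2, 21.1]), np.float64(14.2)] circ [475.3 -33.5]
(np.float64(0.19545755349455338), np.float64(0.20545755349455339)) px [324. 281.] z 0.1988 [array([501.1, -27.6]), array([15.5, 17.7]), np.float64(7.0)] circ [499.6 -27.5]
(np.float64(0.19545755349455338), np.float64(0.20545755349455339)) px [191. 279.] z 0.1993 [array([448.4, -32.5]), array([15.5, 13.9]), np.float64(7.5)] circ [449.5 -32.6]
```

View pics/w6.png

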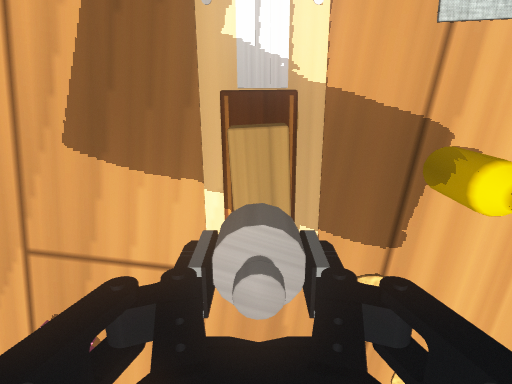

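Weight held level at (258,262). The caul is left on the drawer front at (260,168).

```bash
python3 -m crank '-3.9 3.01 -1 0;-3.9 3.01 -1 0;-3.9 3.01 -1 0;-3.9 3.01 -1 0;-3.9 3.01 -1 0;-3.9 3.01 -1 0;-3.9 3.01 -1 0;-3.9 3.01 -1 0'
python3 - <<'E'
from m import *
c=cam("wrist"); t=monitor.get_obs()["tool_pos"]; print(t)
hsv=cv2.cvtColor(c["im"],cv2.COLOR_BGR2HSV); Z=cloud(c)[...,2]
top(c,.003,.0075,.005)
top(c,t[2]+.02,t[2]+.03,t[2]+.0245)
cv2.imwrite("pics/w7.png",c["im"])
E
```

```text
clock: 14.65
tool_pos: [0.6144, -0.1743, 0.2153]
ee_rot: [[-0.129, 0.992, -0.002], [0.992, 0.129, 0.001], [0.001, -0.001, -1.0]]
wrist_force: [0.2, -0.1, -3.6]
grip_width: 0.0389
finger_force: 61.5
[ 0.61459738 -0.17441225  0.21562541]
(0.003, 0.0075) px [259. 160.] z 0.0052 [array([ 614.5, -170.4]), array([82.7, 81.4]), np.float64(7.5)] circ [ 614.5 -170.8]
(np.float64(0.23562540735205714), np.float64(0.24562540735205715)) px [259. 294.] z 0.2389 [array([ 613.9, -171.9]), array([19.1, 20.3]), np.float64(7.5)] circ [ 613.9 -171.8]
(np.float64(0.23562540735205714), np.float64(0.24562540735205715)) px [331. 278.] z 0.2424 [array([ 638.7, -161.2]), array([15.5,  8.6]), np.float64(32.8)] circ [ 640.5 -164. ]
(np.float64(0.23562540735205714), np.float64(0.24562540735205715)) px [186. 278.] z 0.2423 [array([ 587.2, -168. ]), array([ 8.6, 15.5]), np.float64(72.5)] circ [ 586.2 -171.1]
```

View pics/w7.png

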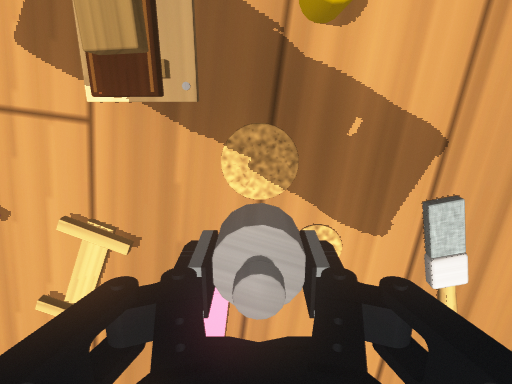

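The weight hovers over the 84 mm cork (260,161); the small cork is at (322,240). Lower.

```bash
python3 -m crank '.03 0 1 0;.03 0 2 0;.03 0 3 0;.03 0 3.8 0;.03 0 4.2 0;.03 0 4.45 0;.03 0 4.55 0;.03 0 4.6 0;.03 0 4.6 0;.03 0 4.6 0'
```

```text
clock: 15.7
tool_pos: [0.6156, -0.1743, 0.0329]
ee_rot: [[-0.128, 0.992, 0.002], [0.992, 0.128, -0.001], [-0.001, 0.001, -1.0]]
wrist_force: [0.4, 0.2, -4.1]
grip_width: 0.0393
finger_force: 61.6
```

```bash
python3 -m crank '0 0 .04 0;0 0 .07 0;0 0 .09 0;0 0 .09 0;0 0 .09 0'
```

```text
clock: 16.2
tool_pos: [0.6151, -0.1741, 0.0289]
ee_rot: [[-0.128, 0.992, 0.0], [0.992, 0.128, -0.0], [-0.0, 0.0, -1.0]]
wrist_force: [-3.1, 0.6, 5.6]
grip_width: 0.039
finger_force: 62.5
```

```bash
python3 -m crank '0 0 0 0;0 0 0 0;0 0 0 0;0 0 0 0;0 0 0 0;0 0 0 0' 1
python3 -m crank '0 0 -.5 0;0 0 -1.5 0;0 0 -2.7 0;0 0 -3.9 0;0 0 -5 0;0 0 -6 0;0 0 -6 0;0 0 -6 0'
python3 - <<'E'
from m import *
c=cam("wrist"); t=monitor.get_obs()["tool_pos"]; print(t)
top(c,.029,.038,.033);top(c,.048,.058,.053)
E
python3 -m crank '-2.9 -4.67 0 0;-2.9 -4.67 0 0;-2.9 -4.67 0 0;-2.9 -4.67 0 0;-2.9 -4.67 0 0;-2.9 -4.67 0 0;-2.9 -4.67 0 0;-2.9 -4.67 0 0'
python3 - <<'E'
from m import *
c=cam("wrist"); cv2.imwrite("pics/w8.png",c["im"])
top(c,.0165,.024,.02); top(c,.0055,.0115,.008)
E
```

```text
clock: 16.8
tool_pos: [0.615, -0.1741, 0.0283]
ee_rot: [[-0.128, 0.992, 0.0], [0.992, 0.128, -0.0], [-0.0, 0.0, -1.0]]
wrist_force: [0.2, -0.4, 0.1]
grip_width: 0.0853
finger_force: 0.0
clock: 17.6
tool_pos: [0.6151, -0.1741, 0.2688]
ee_rot: [[-0.128, 0.992, 0.001], [0.992, 0.128, -0.0], [-0.001, 0.001, -1.0]]
wrist_force: [-0.5, 0.1, -0.7]
grip_width: 0.0854
finger_force: 0.0
[ 0.61466648 -0.17398428  0.26744537]
(0.029, 0.038) px [258. 159.] z 0.0332 [array([ 615.1, -173.4]), array([40.3, 40.8]), np.float64(7.4)] circ [ 614.9 -173.2]
(0.048, 0.058) px [258. 163.] z 0.0525 [array([ 615. , -172.6]), array([18.5, 18.8]), np.float64(7.4)] circ [ 614.9 -172.9]
clock: 18.45
tool_pos: [0.4453, -0.3123, 0.2675]
ee_rot: [[-0.129, 0.992, -0.001], [0.992, 0.129, 0.001], [0.001, -0.001, -1.0]]
wrist_force: [-0.2, 0.2, -0.2]
grip_width: 0.0853
finger_force: 0.0
(0.0165, 0.024) px [338. 258.] z 0.02 [array([ 564.1, -429.1]), array([40.8, 15.4]), np.float64(0.1)] circ [ 564.1 -430.1]
(0.0165, 0.024) px [227. 209.] z 0.0202 [array([ 414.7, -379.3]), array([15.5, 79.8]), np.float64(74.4)] circ [ 41
[... 194 characters left out ...]
345.3]), array([15.7, 80.7]), np.float64(59.1)] circ [ 242.7 -347.3]
(0.0165, 0.024) px [262. 126.] z 0.0202 [array([ 444. , -274.2]), array([14.1, 79.8]), np.float64(74.5)] circ [ 444.  -274.2]
(0.0165, 0.024) px [136.  88.] z 0.0202 [array([ 299.9, -251.4]), array([14.5, 80.2]), np.float64(59.1)] circ [ 299.8 -251.6]
(0.0055, 0.0115) px [358. 217.] z 0.0082 [array([ 583.7, -377.1]), array([31. , 94.5]), np.float64(0.2)] circ [ 583.  -376.8]
(0.0055, 0.0115) px [244. 167.] z 0.0082 [array([ 428.9, -328.6]), array([96.2, 30. ]), np.float64(74.5)] circ [ 428.2 -328.3]
(0.0055, 0.0115) px [114. 128.] z 0.0083 [array([ 270.3, -300.9]), array([95.2, 31. ]), np.float64(59.1)] circ [ 269.5 -300.5]
```

View pics/w8.png

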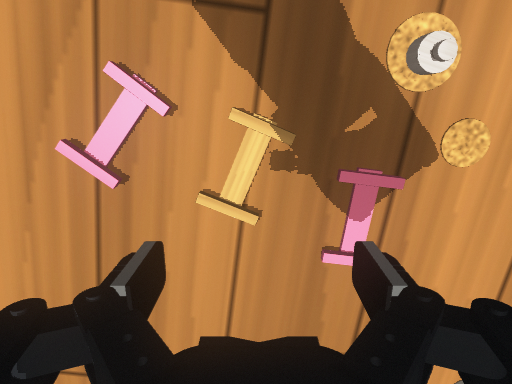

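The weight stands on the big cork (435,50). The pale rack is at (245,167), with its centre at (0.429,-0.327), long axis at 74.4° and tops at 20 mm. The pink decoys are at (113,125) and (362,215). Back to the caul.

```bash
python3 -m crank '6.76 1.67 0 -.5;6.76 1.67 0 -.5;6.76 1.67 0 -.5;6.76 1.67 0 -.5;6.76 1.67 0 -.5;6.76 1.67 0 -.5;6.76 1.67 0 -.5;6.76 1.67 0 -.5;6.76 1.67 0 -.5;6.76 1.67 0 -.5'
python3 - <<'E'
from m import *
c=cam("wrist"); cv2.imwrite("pics/w9.png",c["im"])
top(c,.069,.0775,.073); top(c,.0435,.0515,.047); o=monitor.get_obs(); print(o["tool_pos"],o["ee_rot"][:,0])
E
```

```text
clock: 19.5
tool_pos: [0.4762, -0.0371, 0.2682]
ee_rot: [[-0.179, 0.984, -0.0], [0.984, 0.179, -0.0], [-0.0, -0.0, -1.0]]
wrist_force: [0.5, -1.0, -0.5]
grip_width: 0.0853
finger_force: 0.0
(0.069, 0.0775) px [419. 163.] z 0.0738 [array([636.2,  -3.7]), array([38.7, 15.7]), np.float64(72.0)] circ [641.5  -5.4]
(0.069, 0.0775) px [260. 163.] z 0.0732 [array([477.3, -34.6]), array([43.8, 98.1]), np.float64(10.4)] circ [477.6 -34.5]
(0.0435, 0.0515) px [258. 159.] z 0.0472 [array([476.7, -39.6]), array([ 59.7, 159.2]), np.float64(7.8)] circ [476.5 -39.5]
[ 0.47620647 -0.03712618  0.26820592] [-1.78856593e-01  9.83875154e-01 -1.37185513e-05]
```

```bash
python3 -m crank '.06 .04 1 0;.06 .04 2 0;.06 .04 3 0;.06 .04 4 0;.06 .04 4.7 0;.06 .04 4.93 0;.06 .04 4.93 0;.06 .04 4.93 0;.06 .04 4.93 0'
python3 -m crank '0 0 0 0;0 0 0 0;0 0 0 0;0 0 0 0;0 0 0 0;0 0 0 0;0 0 0 0;0 0 0 0' 0
```

```text
clock: 20.45
tool_pos: [0.4782, -0.034, 0.0725]
ee_rot: [[-0.18, 0.984, 0.003], [0.984, 0.18, -0.0], [-0.001, 0.002, -1.0]]
wrist_force: [-0.2, 0.0, -0.1]
grip_width: 0.0857
finger_force: 0.0
clock: 21.25
tool_pos: [0.4776, -0.0338, 0.0717]
ee_rot: [[-0.18, 0.984, 0.001], [0.984, 0.18, -0.0], [-0.0, 0.001, -1.0]]
wrist_force: [-1.3, -0.9, 8.6]
grip_width: 0.0432
finger_force: 61.5
```

```bash
python3 -m crank '0 0 -.1 0;0 0 -.3 0;0 0 -.7 0;0 0 -1.5 0;0 0 -2.5 0;0 0 -3.5 0;0 0 -3.5 0'
python3 -m crank '.5 .5 0 0;1.2 1.2 0 0;2 2 0 0;2.8 2.8 0 0;3.6 3.6 0 0;4.3 4.4 0 0;4.6 4.7 0 0;4.73 4.86 0 0;4.73 4.86 0 0;4.73 4.86 0 0;4.73 4.86 0 0'
python3 - <<'E'
from m import *
c=cam("wrist"); cv2.imwrite("pics/w10.png",c["im"])
top(c,.0025,.0065,.004); t=monitor.get_obs()["tool_pos"];print(t)
top(c,t[2]-.004,t[2]+.006,t[2]+.0015)
hsv=cv2.cvtColor(c["im"],cv2.COLOR_BGR2HSV);m=((hsv[...,1]<60)&(hsv[...,2]>90)).astype(np.uint8);m[:,:100]=0
Z=cloud(c)[...,2]; m[Z>.02]=0; m=cv2.morphologyEx(m,cv2.MORPH_OPEN,np.ones((3,3)))
k=max(cv2.findContours(m,0,1)[0],key=cv2.contourArea);print(k[:,0].mean(0),np.median(Z[m>0]),[np.round(x,1) for x in cv2.minAreaRect((ray(c,k[:,0],.004)[:,:2]*1000).astype(np.float32))])
E
```

```text
clock: 21.95
tool_pos: [0.4794, -0.034, 0.2162]
ee_rot: [[-0.18, 0.984, 0.009], [0.984, 0.18, -0.001], [-0.003, 0.008, -1.0]]
wrist_force: [0.5, 0.0, -1.4]
grip_width: 0.0426
finger_force: 61.2
clock: 23.05
tool_pos: [0.6341, 0.1864, 0.2112]
ee_rot: [[-0.179, 0.984, -0.0], [0.984, 0.179, -0.0], [-0.0, -0.0, -1.0]]
wrist_force: [-0.5, -0.6, -1.0]
grip_width: 0.0426
finger_force: 61.2
(0.0025, 0.0065) px [495. 288.] z 0.0033 [array([938.6,  86.6]), array([30.2, 56. ]), np.float64(0.9)] circ [935.5  86.6]
(0.0025, 0.0065) px [258. 120.] z 0.0042 [array([626. , 232.5]), array([74.8, 52.1]), np.float64(10.0)] circ [625.8 232.2]
(0.0025, 0.0065) px [64. 27.] z 0.0035 [array([429.8, 286.2]), array([26.5, 16.8]), np.float64(27.8)] circ [430.8 283.5]
(0.0025, 0.0065) px [106.  25.] z 0.0035 [array([467.2, 292.8]), array([40.6, 22.5]), np.float64(6.8)] circ [467.  294.4]
(0.0025, 0.0065) px [141.  15.] z 0.0036 [array([500.8, 308.6]), array([11.2, 22.1]), np.float64(4.2)] circ [499.9 308.5]
(0.0025, 0.0065) px [123.   6.] z 0.0034 [array([482.1, 310.9]), array([32.6, 13.3]), np.float64(10.3)] circ [482.  311.7]
[0.63422231 0.18643881 0.21131569]
(np.float64(0.20731568687957733), np.float64(0.21731568687957734)) px [258. 244.] z 0.2126 [array([633. , 191.9]), array([56.4, 87.9]), np.float64(10.3)] circ [632.7 193. ]
[258.94308943 120.08536585] nan [array([626. , 232.2]), array([74.7, 51.1]), np.float64(10.3)]
```

View pics/w10.png

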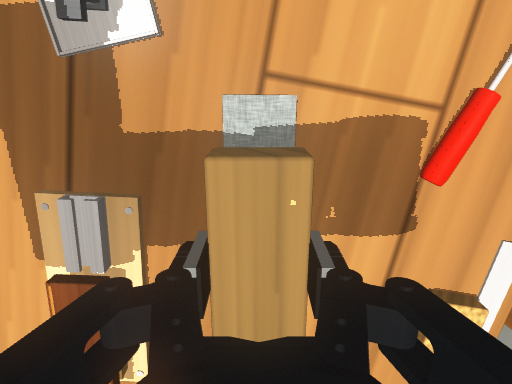

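Caul held level at (258,245); the felt strip visible beyond it (260,120) puts the felt centre at (0.634,0.189). Lower.

```bash
python3 -m crank '.07 0 1 0;.07 0 2 0;.07 0 3 0;.07 0 3.8 0;.07 0 4.2 0;.07 0 4.4 0;.07 0 4.48 0;.07 0 4.5 0;.07 0 4.5 0;.07 0 4.5 0'
python3 -m crank '0 0 .03 0;0 0 .05 0;0 0 .05 0;0 0 .05 0'
```

```text
clock: 24.1
tool_pos: [0.6346, 0.1903, 0.0322]
ee_rot: [[-0.18, 0.984, 0.002], [0.984, 0.18, 0.0], [0.0, 0.002, -1.0]]
wrist_force: [-0.8, 0.4, -0.2]
grip_width: 0.0424
finger_force: 61.3
clock: 24.5
tool_pos: [0.634, 0.1901, 0.0291]
ee_rot: [[-0.18, 0.984, 0.0], [0.984, 0.18, -0.0], [-0.0, 0.0, -1.0]]
wrist_force: [0.5, -0.6, -1.1]
grip_width: 0.0426
finger_force: 61.3
```

```bash
python3 -m crank '0 0 .02 0;0 0 .03 0;0 0 .03 0;0 0 .03 0'
```

```text
clock: 24.9
tool_pos: [0.6341, 0.1902, 0.0288]
ee_rot: [[-0.18, 0.984, 0.0], [0.984, 0.18, 0.0], [0.0, 0.0, -1.0]]
wrist_force: [-3.7, -1.1, 7.6]
grip_width: 0.0426
finger_force: 62.3
```

Contact. Release, rise and check.

```bash
python3 -m crank '0 0 0 0;0 0 0 0;0 0 0 0;0 0 0 0;0 0 0 0;0 0 0 0' 1
python3 -m crank '0 0 -.5 0;0 0 -1.5 0;0 0 -2.7 0;0 0 -3.9 0;0 0 -5 0;0 0 -5.5 0;0 0 -5.5 0;0 0 -5.5 0'
python3 - <<'E'
from m import *
c=cam("wrist"); t=monitor.get_obs()["tool_pos"]; print(t)
top(c,.027,.034,.030); top(c,.0025,.0065,.004,minA=2000)
E
```

```text
clock: 25.5
tool_pos: [0.634, 0.1901, 0.0278]
ee_rot: [[-0.18, 0.984, -0.0], [0.984, 0.18, -0.0], [-0.0, -0.0, -1.0]]
wrist_force: [0.1, -0.5, 0.3]
grip_width: 0.0851
finger_force: 0.0
clock: 26.3
tool_pos: [0.6338, 0.1901, 0.2473]
ee_rot: [[-0.18, 0.984, -0.001], [0.984, 0.18, -0.0], [-0.0, -0.001, -1.0]]
wrist_force: [-0.5, 0.2, -0.5]
grip_width: 0.0851
finger_force: 0.0
[0.63347071 0.18999973 0.24639517]
(0.027, 0.034) px [451. 296.] z 0.0299 [array([895.4,  67.2]), array([19.7, 46.2]), np.float64(87.9)] circ [895.3  66.8]
(0.027, 0.034) px [109. 226.] z 0.0292 [array([477.4,  85.4]), array([15.7, 83.3]), np.float64(7.5)] circ [475.9  85.2]
(0.027, 0.034) px [ 87. 225.] z 0.0292 [array([451.3,  82. ]), array([15.9, 83.2]), np.float64(7.5)] circ [451.3  82. ]
(0.027, 0.034) px [259. 162.] z 0.0301 [array([634.1, 189.6]), array([43.8, 99. ]), np.float64(10.4)] circ [634.2 189.2]
(0.0025, 0.0065) px [259. 156.] z 0.0042 [array([633.5, 189.6]), array([ 74.8, 139.2]), np.float64(9.9)] circ [633.2 189.2]
```

Caul lies at (634.1,189.6) and the felt centre measures (633.5,189.6), aligned. Now the drawer front.

```bash
python3 -m crank '-4.94 -4.89 0 .43;-4.94 -4.89 0 .43;-4.94 -4.89 0 .43;-4.94 -4.89 0 .43;-4.94 -4.89 0 .43;-4.94 -4.89 0 .43;-4.94 -4.89 0 .43;-4.94 -4.89 0 .43;-4.94 -4.89 0 .43;-4.94 -4.89 0 .43'
python3 - <<'E'
from m import *
c=cam("wrist"); cv2.imwrite("pics/w11.png",c["im"])
top(c,.0435,.0515,.047); o=monitor.get_obs(); print(o["tool_pos"],o["ee_rot"][:,0])
E
```

```text
clock: 27.35
tool_pos: [0.4775, -0.0387, 0.2474]
ee_rot: [[-0.137, 0.991, -0.001], [0.991, 0.137, 0.0], [0.0, -0.001, -1.0]]
wrist_force: [0.0, -0.0, -0.2]
grip_width: 0.0854
finger_force: 0.0
(0.0435, 0.0515) px [258. 160.] z 0.0472 [array([476.6, -39.1]), array([ 59.7, 158.1]), np.float64(7.8)] circ [476.7 -39.3]
[ 0.47746641 -0.03875627  0.24749894] [-1.36750576e-01  9.90605484e-01  2.32923293e-04]
```

View pics/w11.png

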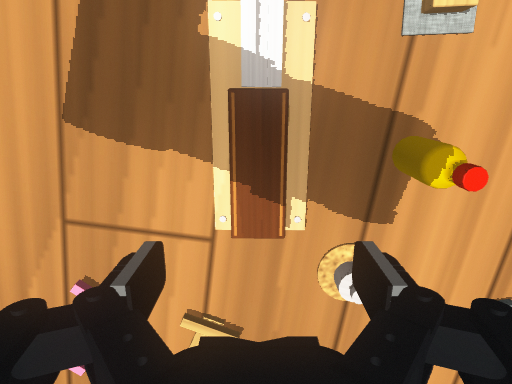

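Bare drawer front at (258,160), no obstacles at its sides. Descend and grip.

```bash
python3 -m crank '-.01 -.02 1 0;-.01 -.02 2 0;-.01 -.02 3 0;-.01 -.02 4 0;-.01 -.02 4.7 0;-.01 -.02 5.16 0;-.01 -.02 5.16 0;-.01 -.02 5.16 0;-.01 -.02 5.16 0'
python3 -m crank '0 0 0 0;0 0 0 0;0 0 0 0;0 0 0 0;0 0 0 0;0 0 0 0;0 0 0 0' 0
```

```text
clock: 28.3
tool_pos: [0.4772, -0.0399, 0.0425]
ee_rot: [[-0.136, 0.991, 0.002], [0.991, 0.136, -0.0], [-0.001, 0.002, -1.0]]
wrist_force: [0.1, -0.4, 1.4]
grip_width: 0.0853
finger_force: 0.0
clock: 29.0
tool_pos: [0.4769, -0.04, 0.0425]
ee_rot: [[-0.136, 0.991, 0.001], [0.991, 0.136, -0.0], [-0.0, 0.001, -1.0]]
wrist_force: [-2.7, 1.0, 10.3]
grip_width: 0.0589
finger_force: 63.9
```

```bash
python3 -m crank '0 0 -.1 0;0 0 -.3 0;0 0 -.7 0;0 0 -1.5 0;0 0 -2.5 0;0 0 -3.5 0;0 0 -3.5 0;0 0 -3.5 0'
python3 -m crank '-.6 -.2 0 .3;-1.4 -.45 0 .8;-2.3 -.7 0 1.4;-3.2 -1 0 1.9;-4.1 -1.3 0 2.5;-5 -1.55 0 3;-5.9 -1.85 0 3.4;-6.6 -2.05 0 3.8;-6.95 -2.16 0 3.9;-6.95 -2.16 0 3.9;-6.95 -2.16 0 3.9;-6.95 -2.16 0 3.9'
python3 - <<'E'
from m import *
c=cam("wrist"); cv2.imwrite("pics/w12.png",c["im"])
t=monitor.get_obs()["tool_pos"];print(t)
top(c,t[2]-.002,t[2]+.01,t[2]+.0045); top(c,.0165,.024,.02); top(c,.0055,.0115,.008)
E
```

```text
clock: 29.8
tool_pos: [0.4765, -0.04, 0.1823]
ee_rot: [[-0.136, 0.991, 0.002], [0.991, 0.136, -0.0], [-0.001, 0.002, -1.0]]
wrist_force: [-0.6, 0.6, -1.1]
grip_width: 0.0588
finger_force: 65.2
clock: 31.0
tool_pos: [0.4287, -0.3258, 0.1812]
ee_rot: [[0.267, 0.964, -0.001], [0.964, -0.267, 0.001], [0.001, -0.001, -1.0]]
wrist_force: [-0.3, 0.7, -0.9]
grip_width: 0.059
finger_force: 65.0
[ 0.42876598 -0.3258929   0.18132588]
(np.float64(0.17932587896992613), np.float64(0.19132587896992614)) px [258. 212.] z 0.1858 [array([ 433.8, -305.1]), array([117.5,  87.5]), np.float64(75.7)] circ [ 433.5 -305.7]
(0.0165, 0.024) px [ 83. 243.] z 0.0201 [array([ 244.2, -345.2]), array([16.3, 80.7]), np.float64(59.1)] circ [ 243.7 -345.8]
(0.0165, 0.024) px [441. 234.] z 0.02 [array([ 583.3, -428.9]), array([15.9, 80.7]), np.float64(90.0)] circ [ 583.5 -429.4]
(0.0165, 0.024) px [ 97. 135.] z 0.0202 [array([ 300.2, -251.7]), array([14.6, 80.8]), np.float64(59.1)] circ [ 300.4 -251.3]
(0.0165, 0.024) px [427. 124.] z 0.0202 [array([ 583.2, -319.6]), array([80.7, 14.9]), np.float64(0.2)] circ [ 583.2 -318.2]
(0.0055, 0.0115) px [ 96. 189.] z 0.0083 [array([ 270.2, -301.5]), array([95.2, 31.5]), np.float64(59.1)] circ [ 270.  -301.4]
(0.0055, 0.0115) px [427. 180.] z 0.0082 [array([ 583.5, -377.6]), array([31.3, 95.2]), np.float64(0.2)] circ [ 583.9 -377.6]
```

View pics/w12.png

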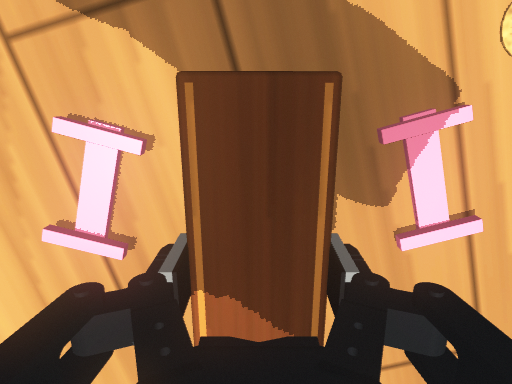

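Board held level and square at (258,210), hiding the pale rack, with the pink ones at either side. Lower.

```bash
python3 -m crank '-.03 0 1 0;-.03 0 2 0;-.03 0 2.8 0;-.03 0 3.3 0;-.03 0 3.5 0;-.03 0 3.6 0;-.03 0 3.64 0;-.03 0 3.64 0;-.03 0 3.64 0'
python3 -m crank '0 0 .02 0;0 0 .05 0;0 0 .06 0;0 0 .06 0;0 0 .06 0'
```

```text
clock: 31.95
tool_pos: [0.4286, -0.3285, 0.0368]
ee_rot: [[0.269, 0.963, 0.001], [0.963, -0.269, -0.001], [-0.001, 0.001, -1.0]]
wrist_force: [0.8, 0.6, -0.9]
grip_width: 0.059
finger_force: 65.1
clock: 32.45
tool_pos: [0.4282, -0.3283, 0.0336]
ee_rot: [[0.269, 0.963, 0.0], [0.963, -0.269, -0.0], [-0.0, 0.0, -1.0]]
wrist_force: [-1.1, 0.4, 2.2]
grip_width: 0.0584
finger_force: 65.3
```

Contact at the expected height. Release, rise and check everything.

```bash
python3 -m crank '0 0 0 0;0 0 0 0;0 0 0 0;0 0 0 0;0 0 0 0;0 0 0 0' 1
python3 -m crank '0 0 -.5 0;0 0 -1.5 0;0 0 -2.7 0;0 0 -3.9 0;0 0 -5 0;0 0 -5.5 0;0 0 -5.5 0;0 0 -5.5 0;0 0 -5.5 0'
python3 - <<'E'
from m import *
c=cam("wrist"); top(c,.034,.042,.038); top(c,.0165,.024,.02); s=cam("scene")
cv2.imwrite("pics/end.png",s["im"]); o=monitor.get_obs(); print(o["tool_pos"],o["grip_width"])
E
```

```text
clock: 33.05
tool_pos: [0.4282, -0.3283, 0.0335]
ee_rot: [[0.269, 0.963, 0.0], [0.963, -0.269, -0.0], [-0.0, 0.0, -1.0]]
wrist_force: [0.1, -0.9, 0.8]
grip_width: 0.0854
finger_force: 0.0
clock: 33.95
tool_pos: [0.4278, -0.3278, 0.252]
ee_rot: [[0.269, 0.963, -0.002], [0.963, -0.269, 0.002], [0.001, -0.002, -1.0]]
wrist_force: [0.1, -0.3, -0.2]
grip_width: 0.0854
finger_force: 0.0
(0.034, 0.042) px [260. 159.] z 0.0383 [array([ 428.1, -328. ]), array([158.4,  59.7]), np.float64(74.4)] circ [ 428.1 -327.9]
(0.0165, 0.024) px [114. 216.] z 0.0202 [array([ 243.8, -345.4]), array([15.3, 80.3]), np.float64(59.0)] circ [ 243.3 -346.2]
(0.0165, 0.024) px [410. 207.] z 0.0201 [array([ 583.7, -429. ]), array([80.3, 15.7]), np.float64(0.2)] circ [ 583.7 -430.9]
(0.0165, 0.024) px [129. 126.] z 0.0202 [array([ 300. , -251.6]), array([14.4, 80.4]), np.float64(59.0)] circ [ 299.2 -252.8]
(0.0165, 0.024) px [395. 117.] z 0.0202 [array([ 583.4, -319.8]), array([80.5, 14.5]), np.float64(0.2)] circ [ 583.4 -318.6]
[ 0.42785151 -0.32794761  0.25212584] 0.08525214221306017
```

View pics/end.png

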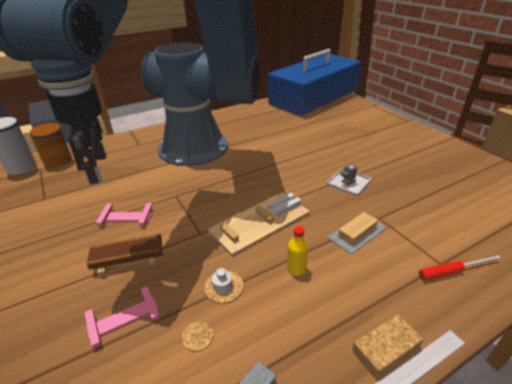

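The final scene view shows the stop in the tray (349,177), the weight on the large cork (223,283), the caul on the felt (358,230) and the drawer front on the pale rack (125,250). The bottle is unmoved at (298,253). Handing in.

```bash
python3 -c "
from rig import job; print(job.sign_off())"
```

```text
the job is handed in; nothing more can be done
None
```

The job is handed in at about 34 s of the 112 s allowed: stop in the tray, weight on the large cork mat, caul on the felt and drawer front on the pale rack, each measured within about 3 mm of its place's centre, and the glue bottle unmoved; the sign-off returned no verdict.

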